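# Raise the jeweller's hand rest two notches on its gravity lock

## Robot

A 6-joint arm with a two-finger parallel gripper is mounted at the origin on the work surface. World frame = base frame: x ahead of the robot, y to its left, z up, the work surface at z = 0. Lengths are in m, angles in rad, forces in N, time in s.
With the tool pointing down it reaches from about 0.275 to 0.725 m from the base axis. Payload 5.6 kg.
Tool frame: the origin (TCP) lies at the very end of the fingers, on their centre line; the grasp point (between the pads) lies ctrl.grip_point_offset behind it (ctrl.grip_point_offset is the distance from the TCP to the grasp point, in m); z points along the fingers, y is the line along which they close (so a half turn about z gives the same grasp; the last joint's range is limited). The gripper opens to 85 mm and grips with 20 to 120 N. Pads are 22 mm wide; open, the fingers measure 114 mm over their backs; the gripper's body (76 mm by 85 mm) begins 54 mm behind the grasp point. The pads swing forward as they close: fully open they stand 13 mm farther back than shut.
Start: joints at [1.485, 0.255, 0.108, 0, -1.424, -0.285], TCP at [0.199, 0.513, 0.231] pointing down, gripper open.
Joint ranges: [-2.95, 2.95], [-1.21, 1.97], [-1.09, 1.5], [-2.87, 1.71], [-2.94, -0.07], [-3.05, 3.05]. Speed limits (rad/s): [2.57, 2.57, 3.14, 3.14, 3.14, 3.14].

## Interface

Orientations are given as a rotation vector (axis times angle).
In Python, from station import ctrl, vision gives the robot as it stands.
- The arm moves only by the tool servo_tool, never from a script. Its argument "steps" is a list that holds one entry, the list of rows, each a list of 5 numbers: the shift along the tool's x, y, z in cm, then the turn about the tool's z in degrees, then the finger opening in cm, from 0 to 8.54. In form: [[[tx, ty, tz, spin, hand], ...]]. A call has 1 to 20 rows; each row is the pose to reach, as a shift and turn from the pose commanded when the call began, along the tool's axes at that moment; what a row does not reach only later rows make up. A row lasts 1/12 s, in which the tool goes at most 41.7 mm and 7.16 degrees, less where a joint would pass 70% of its speed; a pose out of reach is approached as far as the arm can. A call with a gripper value outside its range is refused whole. The fingers move at their own pace and stop on an object; "squeeze" is the grip in N (left out, the last holds). Time passes only in rows, so rows that repeat a pose let the fingers close. It gives the time, the measured TCP pose, the force, the opening and the grip force at its end, in the units of the state.
- ctrl.get_state(): the state, without advancing time (a new reading comes with each control period).
- vision.capture(name): name is "scene" or "top"; returns the picture (384x512x3 uint8, red, green, blue); there is no depth.
- vision.camera_model(name): a dict with "fovy" (degrees; the focal length in pixels is half the picture's height over the tangent of half this angle, whatever the lens; pixels are square), "cx", "cy" (the principal point, pixels), "origin" and "rotation" of the camera in the world. Camera axes: x right, y down, z forward; pixel columns grow to the right and rows downward; lengths in m; the calibration is good to about 2 mm. A picture is of the moment at which its call begins. camera_model takes no time and is no camera call.
- ctrl.sign_off(): hands the job in; it is judged then, once.
The state is a dict: "clock": time; "q": joint angles; "joint_velocities": joint speeds; "joint_torque": joint torques, N m; "position": TCP position; "tcp_rot": TCP orientation; "contact_force": force on the tool from outside, world axes, zero at the start; "ft_torque": the same for the moment, N m; "gripper_width": finger opening in m; "gripper_force": force on a finger pad.
Only numpy, scipy, OpenCV 4.12 (cv2) and the standard library are available. Lean on these libraries where they do the work, as an engineer would, in place of code of your own. Each camera call takes 0.05 s, during which the arm holds its last target. There are 200 camera calls.

## Task

Raise the padded hand rest by two notches: lift it straight up in its stand until its second rung from the top has gone past the red gravity catch, then let it down gently until that rung sits on the catch and carries the rest, and let go. Do not force it or press it hard, do not let it drop even a little, and leave the jar, the tin and the hammer where they are.

Things in the scene. Friction and masses are not known exactly. Their poses are not given: they have to be found in the camera images.
- stand: Fixed stand of the hand rest: grey foot plate 150 x 170 x 12 mm with two dark upright channels, in which the stiles of the rest slide straight up and down with 1.5 mm of play each way. Origin: underside of the foot plate, midway between the channels; z up, y along the line through both channels, x towards the lock, away from the robot.
- channel_tops (a point): Point on the stand midway between the tops of the channels, 168 mm above the bench. The channels stand 93 mm apart (centres). Contact of more than 15 N between the rest and the stand or its catch is too hard.
- lock_nominal (a point): Mark on the stand 24 mm to the lock's side, 138 mm up: where the red catch (22 mm wide, 8 mm thick) would pivot on average. Its bracket is hand-clamped, so the real pivot is up to 14 mm higher or lower. Lying level, the catch reaches 1.5 mm past the rungs' middle line and cannot swing below level: it holds a rung let down on it.
- rest: Loose slide, a small ladder of 0.55 kg (up to a fifth more or less): two stiles 12 x 12 x 192 mm, three round steel rungs of 8 mm diameter centred 98, 62 and 26 mm above the stiles' feet, padded bar on top. Origin: midway between the feet; axes as the stand's. At the start it stands on the foot plate, origin 12 mm above the bench, all rungs below the catch.
- rung1 (a point): Middle of the first (top) rung, 98 mm above the feet. On lifting it meets the catch's underside after 6 to 34 mm, and swings it up against 2 to 4 N of drag for some 25 mm; then the catch drops back level by itself.
- rung2 (a point): Middle of the second rung, 62 mm above the feet: the one to seat. It meets the catch 36 mm after the first did. Raised 28 mm beyond that meeting it is past; let down it then sits on the catch 16 mm above the height of meeting, with the feet 70 to 98 mm above the bench. The third rung, 36 mm lower, must not go past.
- pad (a point): centre of the padded bar on top of the rest: wooden bar 28 mm wide (x of the rest), 150 mm long (y of the rest), 26 mm high, free all round, to be gripped from above across its 28 mm. 205 mm above the rest's origin; its underside is 49 mm above the channel tops at the start.
- jar: loose glass cup, 64 mm across, 75 mm high, bystander; origin at the centre of its underside
- tin: loose round orange tin, 68 mm across, 26 mm high, bystander; origin at the centre of its underside
- hammer: loose small hammer, 240 mm long, lying on the bench on the far side of the stand, bystander
Mind the look-alikes: they are no part of the job. What is shaped like the rest but green or orange is not meant.

How it is judged:
By the outcome, as a careful person would: the job done as asked, in the order asked, and still so for the second after the job is handed in, with the robot touching nothing.
It also fails if it takes over 51 s, if anything falls off the work surface, if the arm or the gripper's body presses on something with over 40 N, if the wrist force passes 120 N, or if a joint passes its speed limit or range.

## Working session

There is one attempt and no reset: what is moved stays moved. The work goes in short steps, Python scripts to look and compute and a tool call to move; the robot and the scene stay as the last step left them, time stands still between calls to the robot, and variables do not carry over. Pictures are saved under pics/ and viewed, at most 10 in all, crops included, and the job is handed in when it is done.

Besides the shell and the picture viewer there is one more tool, called after "Call:" as name([rows], argument=value, ...), one row to a line, values as JSON. servo_tool: Moves the arm, as the interface text tells. Its arguments: {"type":"object","properties":{"steps":{"type":"array"},"squeeze":{"type":"number"}},"required":["steps"]}

```bash
mkdir -p pics
python3 - <<'E'
from station import ctrl, vision
import cv2
for n in("scene","top"):
    i=vision.capture(n); cv2.imwrite(f"pics/{n}0.png",i[:,:,::-1]); m=vision.camera_model(n); print(n,m)
s=ctrl.get_state();print(s, ctrl.grip_point_offset)
E
```

```text
scene {'fovy': 52.10720826186743, 'cx': 256.8154389117837, 'cy': 184.77036536228152, 'origin': array([ 0.99831182, -0.29238294,  0.84361691]), 'rotation': array([-2.28089937, -1.07107225,  0.3466093 ])}
top {'fovy': 46.232356332276396, 'cx': 257.373399796462, 'cy': 185.15906569912593, 'origin': array([0.49001831, 0.0359666 , 1.10221604]), 'rotation': array([-2.19525112,  2.15936863, -0.09916452])}
{'clock': 0.1, 'q': array([ 1.48457799e+00,  2.55676838e-01,  1.07150855e-01, -3.82181856e-04,
       -1.42389943e+00, -2.84586159e-01]), 'joint_velocities': array([ 0.00111036, -0.00081315,  0.00331963,  0.00233725,  0.00014053,
       -0.00137063]), 'joint_torque': array([-1.83582277e-03, -3.87605917e+01,  2.38474274e+01,  5.37782952e+00,
       -3.82103724e-03, -8.43957224e-06]), 'position': array([0.19911168, 0.51223073, 0.23050482]), 'tcp_rot': array([ 3.08610622e+00, -5.78908229e-01, -3.37304687e-04]), 'contact_force': array([0.09104688, 0.2910745 , 0.71944364]), 'ft_torque': array([ 0.04241986,  0.0021899 , -0.01334444]), 'gripper_force': 0.0, 'gripper_width': 0.0854501776814153} 0.0187
```

View pics/scene0.png

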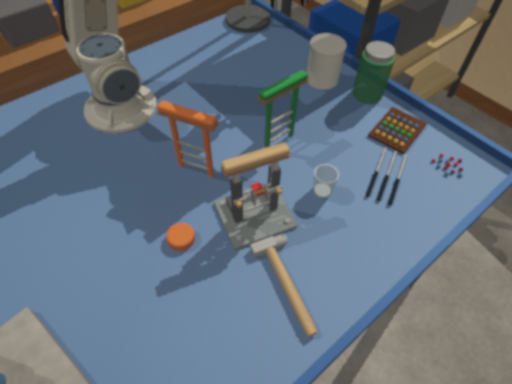

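View pics/top0.png

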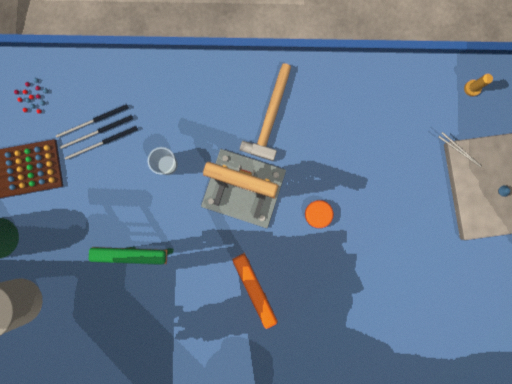

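The rest could be confused with four things: the wooden-topped ladder in the grey stand (top 240,180; scene 256,160), the green look-alike (top 128,256), the orange look-alike (top 254,292) and the hammer handle (top 275,105). The wooden one in the stand with the red catch is the one meant. Next I'll measure it and check it in a crop.

```bash
cat > h.py <<'E'
import numpy as np, cv2
from scipy.spatial.transform import Rotation as R
from station import ctrl, vision
def cam(n):
    m=vision.camera_model(n); f=192/np.tan(np.radians(m['fovy'])/2)
    r=np.array(m['rotation']); r=R.from_rotvec(r).as_matrix() if r.ndim==1 else r
    return f,m['cx'],m['cy'],np.array(m['origin']),r
def ray(n,p):
    f,cx,cy,o,r=cam(n); return o, r@np.array([(p[0]-cx)/f,(p[1]-cy)/f,1])
def plane(n,p,z):
    o,d=ray(n,p); return o+d*(z-o[2])/d[2]
def proj(n,P):
    f,cx,cy,o,r=cam(n); c=r.T@(np.array(P)-o); return f*c[0]/c[2]+cx,f*c[1]/c[2]+cy
def wood(im,box):
    hsv=cv2.cvtColor(im,cv2.COLOR_RGB2HSV); m=cv2.inRange(hsv,(8,90,100),(22,210,255))
    k=np.zeros_like(m); x0,y0,x1,y1=box; k[y0:y1,x0:x1]=m[y0:y1,x0:x1]
    c,_=cv2.findContours(k,cv2.RETR_EXTERNAL,cv2.CHAIN_APPROX_NONE)
    return max(c,key=cv2.contourArea)
E
python3 - <<'E'
from h import *
out=[]
for n,box in(("top",(190,150,290,205)),("scene",(210,135,300,180))):
    im=cv2.imread(f"pics/{n}0.png")[:,:,::-1].copy(); c=wood(im,box); r=cv2.minAreaRect(c); b=cv2.boxPoints(r); print(n,r,b.round(1).tolist())
    if n=="top":
        P=np.array([plane(n,p,.23) for p in b]); print(P.round(4), P.mean(0))
        e=[P[1]-P[0],P[2]-P[1]]; l=max(e,key=np.linalg.norm); print([np.linalg.norm(x) for x in e],np.degrees(np.arctan2(l[1],l[0])))
    x,y=np.array(r[0],int); v=im[y-70:y+70,x-70:x+70].copy(); 
    cv2.drawContours(v,[(b-[x-70,y-70]).astype(int)],0,(0,0,255),1)
    out.append(cv2.resize(v[:,:,::-1],(400,400),interpolation=cv2.INTER_CUBIC))
cv2.imwrite("pics/crop1.png",np.hstack(out))
s=ctrl.get_state(); print(R.from_rotvec(s['tcp_rot']).as_matrix().round(3))
E
```

```text
top ((240.4689178466797, 178.0596466064453), (75.62744903564453, 17.557952880859375), 18.034284591674805) [[201.8000030517578, 174.6999969482422], [207.1999969482422, 158.0], [279.1000061035156, 181.39999389648438], [273.70001220703125, 198.10000610351562]]
[[ 0.5861  0.143   0.23  ]
 [ 0.6191  0.1333  0.23  ]
 [ 0.5754 -0.0079  0.23  ]
 [ 0.5427  0.0022  0.23  ]] [0.58079868 0.06766061 0.23      ]
[np.float64(0.03443289535164246), np.float64(0.1478561476064848)] -107.1813527418478
scene ((254.8306121826172, 158.4470977783203), (14.758049964904785, 67.63719940185547), 72.96222686767578) [[220.3000030517578, 161.3000030517578], [285.0, 141.5], [289.29998779296875, 155.60000610351562], [224.6999969482422, 175.39999389648438]]
[[ 0.932 -0.362 -0.001]
 [-0.362 -0.932 -0.002]
 [ 0.     0.002 -1.   ]]
```

View pics/crop1.png

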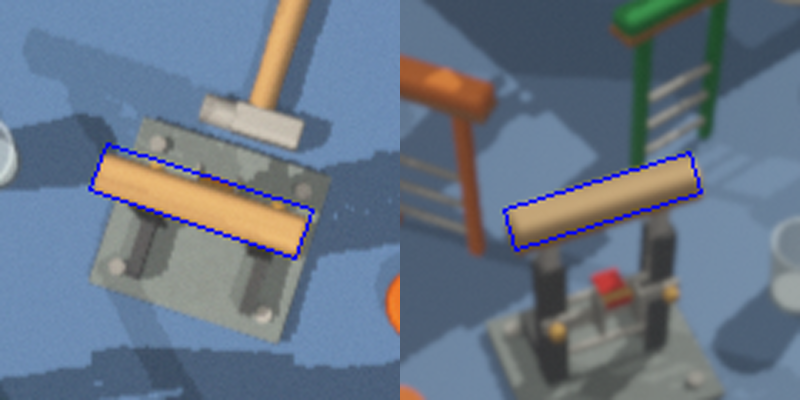

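Call:
servo_tool([
  [[0, 0, -4, 0, 8.54], [0, 0, -8, 0, 8.54], [0, 0, -12, 0, 8.54], [3, 2, -14, 5, 8.54], [7, 4, -14, 11, 8.54], [11, 6, -14, 17, 8.54], [15, 8, -14, 23, 8.54], [18, 10, -14, 29, 8.54], [21, 11.5, -14, 35, 8.54], [25, 13.5, -14, 41, 8.54], [29, 15.5, -14, 47, 8.54], [33, 17.5, -14, 53, 8.54], [36, 19.5, -14, 59, 8.54], [39, 21, -14, 65, 8.54], [42, 23, -14, 71, 8.54], [45, 24.5, -14, 77, 8.54], [48, 26, -13, 82, 8.54], [51.2, 27.7, -11, 86, 8.54], [51.2, 27.7, -10, 86, 8.54], [51.2, 27.7, -10, 86, 8.54]],
])

```text
clock: 1.77
position: [0.5758, 0.0675, 0.3271]
tcp_rot: [1.855, -2.527, -0.005]
contact_force: [0.7, 1.7, -0.3]
gripper_width: 0.0849
gripper_force: 0.0
```

Run:
```python
from h import *
im=cv2.imread("pics/top0.png")[:,:,::-1].copy()
# profile across bar in world plane z=.23: sample along rest axes
yaw=np.radians(-17.2)
for yaw in np.radians([-16,-17.2,-18.4]):
    ex=np.array([np.cos(yaw),np.sin(yaw),0]); ey=np.array([-ex[1],ex[0],0]); C=np.array([.5808,.0677,.23])
    U=np.arange(-.03,.0301,.002)
    for V in(np.arange(-.065,-.02,.003),np.arange(.025,.066,.003)):
        M=np.array([[proj("top",C+u*ex+v*ey) for v in V] for u in U],np.float32)
        s=cv2.remap(im,M[...,0],M[...,1],cv2.INTER_LINEAR).mean(1)
        print(round(np.degrees(yaw),1),(s[:,0]-s[:,2]).astype(int))
s=ctrl.get_state(); T=R.from_rotvec(s['tcp_rot']).as_matrix(); print(s['clock'],s['position'],T.round(3),s['q'],s['contact_force'])
```

```text
-16.0 [  2   2   2   2   2   9  42  82 105 113 115 115 115 115 115 115 115 114
 110  94  67  39  16   4   1   1   2   3   3   3   3]
-16.0 [-11 -11 -11 -11 -12 -12  -2  38  85 105 110 111 111 112 113 114 115 114
 113 107  89  58  25   2  -8 -12 -11 -10  -9  -8  -9]
-17.2 [  2   2   1   2   2   4  24  65  97 111 114 115 115 114 115 114 115 115
 114 103  80  50  26   9   2   1   1   3   3   3   3]
-17.2 [-12 -12 -12 -12 -12 -10  12  62  99 109 111 111 111 113 114 114 115 114
 111 100  76  40  13  -3 -11 -11 -10  -9  -8  -7  -8]
-18.4 [  2   2   2   2   2   3  12  45  85 106 113 115 115 115 114 115 115 115
 114 109  92  63  36  17   4   1   1   2   3   3   3]
-18.4 [-13 -13 -13 -13 -12  -3  35  84 105 110 111 111 112 113 114 115 114 113
 107  90  58  25   5  -6 -10 -10  -9  -7  -7  -7  -7]
1.7667 [0.57582199 0.06745824 0.32707735] [[-0.299 -0.954 -0.007]
 [-0.954  0.299 -0.001]
 [ 0.004  0.007 -1.   ]] [ 3.85267716e-01  3.19560927e-01  4.36715189e-01 -1.43384886e-03
 -1.69538489e+00 -6.89427858e-01] [ 0.70578164  1.73983843 -0.26537482]
```

Call:
servo_tool([
  [[0, -0.3, 2, 0, 8.54], [0, -0.3, 4.5, 0, 8.54], [0, -0.3, 7, 0, 8.54], [0, -0.3, 9, 0, 8.54], [0, -0.3, 11, 0, 8.0], [0, -0.3, 12, 0, 7], [0, -0.3, 12.5, 0, 6], [0, -0.3, 13, 0, 5], [0, -0.3, 13.2, 0, 4.5], [0, -0.3, 13.2, 0, 4.2], [0, -0.3, 13.2, 0, 4.2], [0, -0.3, 13.2, 0, 4.2]],
])

```text
clock: 2.77
position: [0.5794, 0.0681, 0.2002]
tcp_rot: [-1.862, 2.528, -0.001]
contact_force: [1.2, 0.4, 0.0]
gripper_width: 0.0423
gripper_force: 0.0
```

Run:
```python
from h import *
im=vision.capture("scene"); s=ctrl.get_state()
print(s['clock'],s['position'],R.from_rotvec(s['tcp_rot']).as_matrix().round(4),s['contact_force'],s['gripper_width'])
p=np.array(proj("scene",s['position'])).astype(int);print(p)
x,y=p; cv2.imwrite("pics/s1.png",cv2.resize(im[y-60:y+60,x-70:x+70,::-1],(784,600),interpolation=cv2.INTER_CUBIC)[:600])
```

```text
2.8167 [0.57934258 0.06808504 0.20001108] [[-2.964e-01 -9.551e-01  1.200e-03]
 [-9.551e-01  2.964e-01  3.000e-04]
 [-7.000e-04 -1.100e-03 -1.000e+00]] [0.28556623 0.18921803 0.7325602 ] 0.04253351555466212
[256 163]
```

View pics/s1.png

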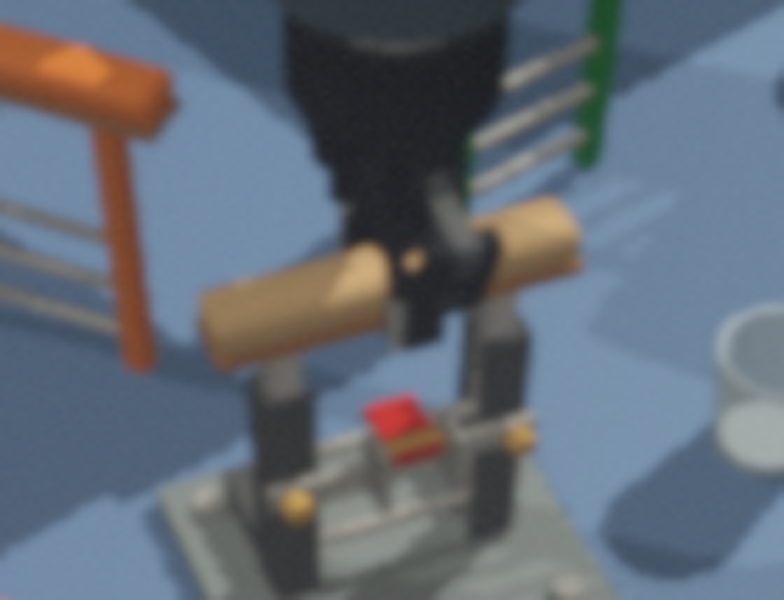

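The fingers straddle the bar (crop 390,290), and the red catch is visible at crop 400,430. I'll close in small steps and feel for off-centre contact.

Call:
servo_tool([
  [[0, 0, 0, 0, 3.9], [0, 0, 0, 0, 3.6], [0, 0, 0, 0, 3.4], [0, 0, 0, 0, 3.3], [0, 0, 0, 0, 3.2], [0, 0, 0, 0, 3.2]],
], squeeze=20)

```text
clock: 3.32
position: [0.579, 0.068, 0.1993]
tcp_rot: [1.863, -2.529, -0.0]
contact_force: [-0.4, 0.2, -0.6]
gripper_width: 0.0318
gripper_force: 0.0
```

Call:
servo_tool([
  [[0, 0, 0, 0, 3.15], [0, 0, 0, 0, 3.1], [0, 0, 0, 0, 3.05], [0, 0, 0, 0, 3.05]],
])

```text
clock: 3.65
position: [0.579, 0.068, 0.1993]
tcp_rot: [1.863, -2.529, 0.0]
contact_force: [0.7, 0.5, -0.4]
gripper_width: 0.0306
gripper_force: 0.0
```

Call:
servo_tool([
  [[0, 0, 0, 0, 3.0], [0, 0, 0, 0, 2.95], [0, 0, 0, 0, 2.9], [0, 0, 0, 0, 2.9]],
])

```text
clock: 3.98
position: [0.579, 0.068, 0.1993]
tcp_rot: [1.863, -2.529, -0.0]
contact_force: [0.6, -0.4, -0.0]
gripper_width: 0.029
gripper_force: 0.0
```

Call:
servo_tool([
  [[0, 0, 0, 0, 2.85], [0, 0, 0, 0, 2.8], [0, 0, 0, 0, 2.75], [0, 0, 0, 0, 2.75]],
])

```text
clock: 4.32
position: [0.5791, 0.068, 0.1994]
tcp_rot: [-1.863, 2.529, -0.0]
contact_force: [0.4, -0.1, 0.2]
gripper_width: 0.0276
gripper_force: 14.5
```

Call:
servo_tool([
  [[0, 0, 0, 0, 2.4], [0, 0, 0, 0, 2.0], [0, 0, 0, 0, 2.0], [0, 0, -0.05, 0, 2.0], [0, 0, -0.1, 0, 2.0], [0, 0, -0.2, 0, 2.0], [0, 0, -0.3, 0, 2.0], [0, 0, -0.3, 0, 2.0], [0, 0, -0.3, 0, 2.0]],
], squeeze=45)

```text
clock: 5.07
position: [0.5784, 0.0681, 0.2016]
tcp_rot: [1.862, -2.528, -0.002]
contact_force: [-0.1, -0.2, -5.2]
gripper_width: 0.0269
gripper_force: 45.2
```

Call:
servo_tool([
  [[0, 0, -0.1, 0, 2.0], [0, 0, -0.2, 0, 2.0], [0, 0, -0.3, 0, 2.0]],
])

```text
clock: 5.32
position: [0.5789, 0.0681, 0.2053]
tcp_rot: [1.863, -2.529, -0.0]
contact_force: [0.8, 0.1, -6.2]
gripper_width: 0.0272
gripper_force: 45.1
```

Call:
servo_tool([
  [[0, 0, -0.1, 0, 2.0], [0, 0, -0.2, 0, 2.0], [0, 0, -0.3, 0, 2.0]],
])

```text
clock: 5.57
position: [0.579, 0.068, 0.2085]
tcp_rot: [-1.863, 2.529, -0.0]
contact_force: [0.2, -0.2, -5.9]
gripper_width: 0.0273
gripper_force: 45.1
```

Call:
servo_tool([
  [[0, 0, -0.1, 0, 2.0], [0, 0, -0.2, 0, 2.0], [0, 0, -0.3, 0, 2.0]],
])

```text
clock: 5.82
position: [0.5788, 0.0681, 0.211]
tcp_rot: [1.863, -2.529, -0.001]
contact_force: [1.1, -0.1, -8.4]
gripper_width: 0.0276
gripper_force: 44.9
```

Call:
servo_tool([
  [[0, 0, -0.1, 0, 2.0], [0, 0, -0.2, 0, 2.0], [0, 0, -0.3, 0, 2.0]],
])

```text
clock: 6.07
position: [0.5787, 0.0681, 0.214]
tcp_rot: [1.863, -2.529, -0.001]
contact_force: [-0.4, -0.2, -7.7]
gripper_width: 0.0272
gripper_force: 44.9
```

Call:
servo_tool([
  [[0, 0, -0.1, 0, 2.0], [0, 0, -0.2, 0, 2.0], [0, 0, -0.3, 0, 2.0]],
])

```text
clock: 6.32
position: [0.5789, 0.0681, 0.2172]
tcp_rot: [1.863, -2.529, -0.0]
contact_force: [-0.3, 0.0, -9.1]
gripper_width: 0.0273
gripper_force: 44.9
```

Call:
servo_tool([
  [[0, 0, -0.1, 0, 2.0], [0, 0, -0.2, 0, 2.0], [0, 0, -0.3, 0, 2.0]],
])

```text
clock: 6.57
position: [0.5791, 0.068, 0.2204]
tcp_rot: [-1.863, 2.529, -0.0]
contact_force: [0.8, -0.0, -9.7]
gripper_width: 0.0276
gripper_force: 44.9
```

Call:
servo_tool([
  [[0, 0, -0.1, 0, 2.0], [0, 0, -0.2, 0, 2.0], [0, 0, -0.3, 0, 2.0]],
])

```text
clock: 6.82
position: [0.5789, 0.068, 0.2233]
tcp_rot: [1.863, -2.529, -0.0]
contact_force: [0.1, -0.4, -9.1]
gripper_width: 0.0273
gripper_force: 44.9
```

Call:
servo_tool([
  [[0, 0, -0.1, 0, 2.0], [0, 0, -0.2, 0, 2.0], [0, 0, -0.3, 0, 2.0], [0, 0, -0.4, 0, 2.0], [0, 0, -0.5, 0, 2.0]],
])

```text
clock: 7.23
position: [0.5788, 0.0681, 0.2283]
tcp_rot: [1.863, -2.529, -0.0]
contact_force: [-0.6, -0.2, -8.3]
gripper_width: 0.0273
gripper_force: 44.9
```

Call:
servo_tool([
  [[0, 0, -0.1, 0, 2.0], [0, 0, -0.2, 0, 2.0], [0, 0, -0.3, 0, 2.0], [0, 0, -0.4, 0, 2.0]],
])

```text
clock: 7.57
position: [0.5786, 0.0681, 0.2323]
tcp_rot: [1.863, -2.529, -0.001]
contact_force: [-1.8, 1.1, -8.4]
gripper_width: 0.0272
gripper_force: 45.1
```

Call:
servo_tool([
  [[0, 0, -0.1, 0, 2.0], [0, 0, -0.2, 0, 2.0], [0, 0, -0.3, 0, 2.0]],
])

```text
clock: 7.82
position: [0.5799, 0.0679, 0.2364]
tcp_rot: [-1.862, 2.527, -0.003]
contact_force: [-0.0, 0.4, -5.0]
gripper_width: 0.0276
gripper_force: 45.4
```

Call:
servo_tool([
  [[0, 0, -0.1, 0, 2.0], [0, 0, -0.2, 0, 2.0], [0, 0, -0.3, 0, 2.0]],
])

```text
clock: 8.07
position: [0.5793, 0.068, 0.2387]
tcp_rot: [-1.863, 2.529, -0.001]
contact_force: [-0.7, -0.5, -5.3]
gripper_width: 0.0273
gripper_force: 45.4
```

Call:
servo_tool([
  [[0, 0, -0.1, 0, 2.0], [0, 0, -0.2, 0, 2.0], [0, 0, -0.3, 0, 2.0]],
])

```text
clock: 8.32
position: [0.579, 0.068, 0.2414]
tcp_rot: [-1.863, 2.529, -0.0]
contact_force: [0.6, -0.2, -5.0]
gripper_width: 0.0273
gripper_force: 45.4
```

Call:
servo_tool([
  [[0, 0, -0.1, 0, 2.0], [0, 0, -0.2, 0, 2.0], [0, 0, -0.3, 0, 2.0]],
])

```text
clock: 8.57
position: [0.579, 0.068, 0.2444]
tcp_rot: [-1.863, 2.529, -0.0]
contact_force: [1.1, 0.8, -6.8]
gripper_width: 0.0274
gripper_force: 45.4
```

Call:
servo_tool([
  [[0, 0, -0.1, 0, 2.0], [0, 0, -0.2, 0, 2.0], [0, 0, -0.3, 0, 2.0]],
])

```text
clock: 8.82
position: [0.5789, 0.0681, 0.247]
tcp_rot: [1.863, -2.529, -0.001]
contact_force: [1.7, -1.2, -9.2]
gripper_width: 0.0271
gripper_force: 45.1
```

Call:
servo_tool([
  [[0, 0, -0.15, 0, 2.0], [0, 0, -0.3, 0, 2.0], [0, 0, -0.45, 0, 2.0], [0, 0, -0.6, 0, 2.0], [0, 0, -0.75, 0, 2.0], [0, 0, -0.9, 0, 2.0], [0, 0, -1.05, 0, 2.0], [0, 0, -1.2, 0, 2.0], [0, 0, -1.35, 0, 2.0], [0, 0, -1.5, 0, 2.0], [0, 0, -1.65, 0, 2.0], [0, 0, -1.8, 0, 2.0], [0, 0, -1.9, 0, 2.0], [0, 0, -2.0, 0, 2.0], [0, 0, -2.1, 0, 2.0]],
])

```text
clock: 10.07
position: [0.5785, 0.0681, 0.2683]
tcp_rot: [1.863, -2.529, -0.001]
contact_force: [-2.6, 1.2, -7.7]
gripper_width: 0.0274
gripper_force: 45.3
```

Call:
servo_tool([
  [[0, 0, -0.1, 0, 2.0], [0, 0, -0.2, 0, 2.0], [0, 0, -0.3, 0, 2.0], [0, 0, -0.4, 0, 2.0], [0, 0, -0.5, 0, 2.0]],
])

```text
clock: 10.48
position: [0.5794, 0.0679, 0.2739]
tcp_rot: [-1.862, 2.528, -0.001]
contact_force: [0.8, 0.7, -5.2]
gripper_width: 0.0273
gripper_force: 45.6
```

Call:
servo_tool([
  [[0, 0, -0.1, 0, 2.0], [0, 0, -0.2, 0, 2.0], [0, 0, -0.25, 0, 2.0], [0, 0, -0.25, 0, 2.0], [0, 0, -0.25, 0, 2.0]],
])

```text
clock: 10.9
position: [0.579, 0.068, 0.2758]
tcp_rot: [-1.863, 2.529, -0.0]
contact_force: [0.3, 0.0, -6.6]
gripper_width: 0.0274
gripper_force: 45.6
```

The second rung is past and the load is back to plain weight. The expected seat is near z = 0.2615, so I'll lower gently.

Call:
servo_tool([
  [[0, 0, 0, 0, 2.0], [0, 0, 0, 0, 2.0], [0, 0, 0.1, 0, 2.0], [0, 0, 0.2, 0, 2.0], [0, 0, 0.3, 0, 2.0], [0, 0, 0.4, 0, 2.0], [0, 0, 0.5, 0, 2.0], [0, 0, 0.6, 0, 2.0], [0, 0, 0.7, 0, 2.0], [0, 0, 0.8, 0, 2.0], [0, 0, 0.9, 0, 2.0], [0, 0, 1.0, 0, 2.0], [0, 0, 1.05, 0, 2.0], [0, 0, 1.1, 0, 2.0], [0, 0, 1.1, 0, 2.0]],
])

```text
clock: 12.15
position: [0.5789, 0.068, 0.2647]
tcp_rot: [1.863, -2.529, -0.0]
contact_force: [0.7, -0.2, -5.9]
gripper_width: 0.0273
gripper_force: 45.6
```

Call:
servo_tool([
  [[0, 0, 0.05, 0, 2.0], [0, 0, 0.1, 0, 2.0], [0, 0, 0.1, 0, 2.0]],
])

```text
clock: 12.4
position: [0.5789, 0.0681, 0.2637]
tcp_rot: [1.863, -2.529, -0.0]
contact_force: [0.6, -0.0, -5.4]
gripper_width: 0.0269
gripper_force: 45.6
```

Call:
servo_tool([
  [[0, 0, 0.05, 0, 2.0], [0, 0, 0.1, 0, 2.0], [0, 0, 0.1, 0, 2.0]],
])

```text
clock: 12.65
position: [0.5789, 0.068, 0.2626]
tcp_rot: [1.863, -2.529, -0.0]
contact_force: [-0.5, 0.6, -5.4]
gripper_width: 0.0273
gripper_force: 45.6
```

Call:
servo_tool([
  [[0, 0, 0.03, 0, 2.0], [0, 0, 0.05, 0, 2.0], [0, 0, 0.05, 0, 2.0]],
])

```text
clock: 12.9
position: [0.5789, 0.068, 0.2622]
tcp_rot: [1.863, -2.529, -0.0]
contact_force: [-0.1, 0.2, -5.9]
gripper_width: 0.0273
gripper_force: 45.6
```

Call:
servo_tool([
  [[0, 0, 0.03, 0, 2.0], [0, 0, 0.05, 0, 2.0], [0, 0, 0.05, 0, 2.0]],
])

```text
clock: 13.15
position: [0.579, 0.068, 0.2619]
tcp_rot: [-1.863, 2.529, -0.0]
contact_force: [-1.1, -0.3, -5.2]
gripper_width: 0.0275
gripper_force: 45.8
```

Call:
servo_tool([
  [[0, 0, 0.03, 0, 2.0], [0, 0, 0.05, 0, 2.0], [0, 0, 0.05, 0, 2.0]],
])

```text
clock: 13.4
position: [0.579, 0.068, 0.2618]
tcp_rot: [-1.863, 2.529, -0.001]
contact_force: [-1.9, 0.3, -2.4]
gripper_width: 0.0271
gripper_force: 46.1
```

Call:
servo_tool([
  [[0, 0, 0.03, 0, 2.0], [0, 0, 0.05, 0, 2.0], [0, 0, 0.05, 0, 2.0]],
])

```text
clock: 13.65
position: [0.5791, 0.068, 0.2617]
tcp_rot: [-1.863, 2.528, -0.001]
contact_force: [-2.1, 1.2, 2.2]
gripper_width: 0.0274
gripper_force: 46.6
```

Seated at 0.2617: the force has gone from −5.4 N to about +2 N. I'll ease off a hair and open gently.

Call:
servo_tool([
  [[0, 0, -0.02, 0, 2.0], [0, 0, -0.02, 0, 2.0], [0, 0, -0.02, 0, 2.0]],
], squeeze=20)

```text
clock: 13.9
position: [0.5791, 0.068, 0.2616]
tcp_rot: [-1.863, 2.529, -0.001]
contact_force: [-1.8, 1.1, 3.4]
gripper_width: 0.0271
gripper_force: 46.8
```

Run:
```python
from h import *
im=vision.capture("scene"); s=ctrl.get_state()
print(s['clock'],s['position'],s['contact_force'],s['gripper_width'])
cv2.imwrite("pics/s2.png",cv2.resize(im[110:240,186:326,::-1],(646,600),interpolation=cv2.INTER_CUBIC))
```

```text
13.95 [0.5791506  0.06797004 0.26162167] [-2.14115551 -0.02641955  3.36202714] 0.02740064647916823
```

View pics/s2.png

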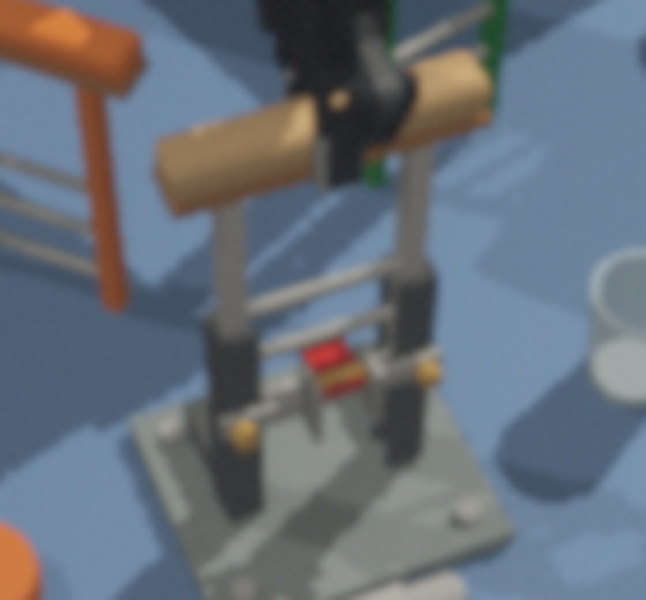

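The top rung (crop 320,290) and the second rung (crop 330,330) are above the red catch (335,370), so it is seated. I'll ease off a little more and open.

Call:
servo_tool([
  [[0, 0, -0.03, 0, 2.0], [0, 0, -0.04, 0, 2.0], [0, 0, -0.04, 0, 2.0], [0, 0, -0.04, 0, 2.0]],
], squeeze=20)

```text
clock: 14.28
position: [0.5791, 0.068, 0.2616]
tcp_rot: [-1.863, 2.529, -0.001]
contact_force: [-1.4, -0.3, 3.6]
gripper_width: 0.0274
gripper_force: 46.8
```

Call:
servo_tool([
  [[0, 0, -0.03, 0, 2.0], [0, 0, -0.05, 0, 2.0], [0, 0, -0.05, 0, 2.0], [0, 0, -0.05, 0, 2.0]],
])

```text
clock: 14.62
position: [0.5791, 0.068, 0.2617]
tcp_rot: [1.863, -2.529, 0.0]
contact_force: [-0.7, -0.6, 1.6]
gripper_width: 0.0271
gripper_force: 46.5
```

Call:
servo_tool([
  [[0, 0, -0.02, 0, 2.6], [0, 0, -0.02, 0, 2.7], [0, 0, -0.02, 0, 2.8], [0, 0, -0.02, 0, 2.9], [0, 0, -0.02, 0, 3.1], [0, 0, -0.02, 0, 3.4], [0, 0, -0.02, 0, 3.8], [0, 0, -0.02, 0, 4.4], [0, 0, -0.02, 0, 5.2], [0, 0, -0.02, 0, 6], [0, 0, -0.02, 0, 6]],
])

```text
clock: 15.53
position: [0.579, 0.068, 0.2621]
tcp_rot: [-1.863, 2.529, 0.0]
contact_force: [-0.9, -0.1, 0.3]
gripper_width: 0.0598
gripper_force: 0.0
```

Call:
servo_tool([
  [[0, 0, -0.5, 0, 6], [0, 0, -1.5, 0, 6.5], [0, 0, -3, 0, 6.5], [0, 0, -5, 0, 6.5], [0, 0, -7, 0, 6.5], [0, 0, -9, 0, 6.5], [0, 0, -10, 0, 6.5], [0, 0, -10, 0, 6.5], [0, 0, -10, 0, 6.5]],
])

```text
clock: 16.28
position: [0.5792, 0.0682, 0.3629]
tcp_rot: [-1.862, 2.528, -0.001]
contact_force: [-0.7, -1.5, -0.9]
gripper_width: 0.0652
gripper_force: 0.0
```

Run:
```python
from h import *
im=vision.capture("scene"); s=ctrl.get_state()
print(s['clock'],s['position'],s['contact_force'],s['gripper_width'])
cv2.imwrite("pics/s3.png",cv2.resize(im[90:250,160:340,::-1],(675,600),interpolation=cv2.INTER_CUBIC))
```

```text
16.3333 [0.57887579 0.06817917 0.36190316] [ 0.02607874  0.34662473 -0.64183556] 0.06483752935734084
```

View pics/s3.png

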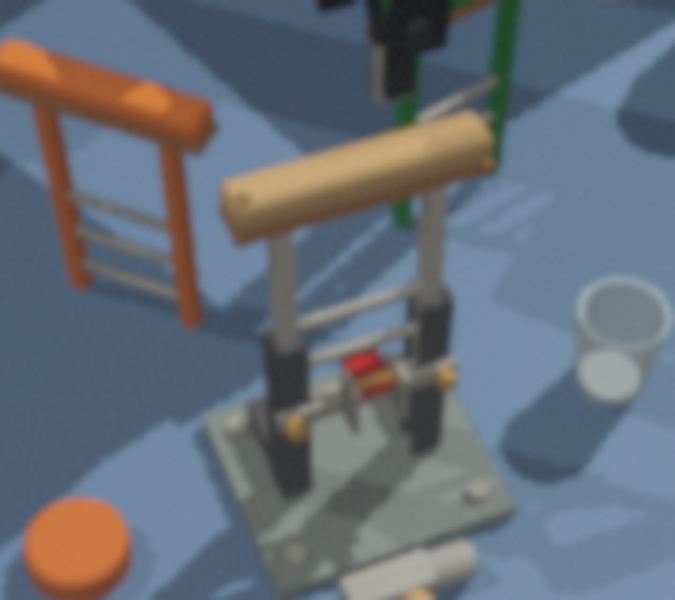

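The rest stays up with its second rung (crop 360,345) on the catch (368,375). The gripper is clear, and the jar, tin and hammer have not moved.

```bash
python3 -c "
from station import ctrl; print(ctrl.sign_off())"
```

```text
the job is handed in; nothing more can be done
None
```

The hand rest is up two notches with its second rung sitting on the red catch, the gripper is clear, and I handed the job in at about 16 s; no verdict came back.

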